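# Fit and hold the pointer knob on a valve's D-shaft

## Task

Lock the valve's base plate down first: turn both of its T-bar bolts clockwise until they reach their end stops. Then pick up the loose pointer knob, turn it so that its nose points the same way as the flat of the valve's D-shaft, push it all the way onto the shaft and keep pushing until the sprung shaft is fully down. Finish while still holding the knob pressed down like that, do not let go, and leave the other loose parts where they are.

Things in the scene. Friction and masses are not known exactly. Their poses are not given: they have to be found in the camera images.
- base: bare aluminium plate 90 x 250 x 14 mm, fixed to the bench; origin at the centre of its underside, x along its short side, y along its long side. Carries the valve at its middle and a T-bar bolt near each end
- bolt_left_bar (a point): captive bolt at the plate's +y end, 95 mm from its middle. Point: centre of its dark steel bar (46 x 12 x 26 mm high, 26 to 52 mm above the bench), on the turning axis, 39 mm above the bench; x along the bar, z up. Under it a 32 mm washer, top 20 mm above the bench. Turns in place without rising; home when the bar lies along the plate's short side (x)
- bolt_left (a joint): turn of the +y bolt in rad, growing clockwise seen from above: 0 = fully loose, 1.4 = end stop. Starts between 0 and 0.4. Stiff (0.12 N m) and stays where it is left
- bolt_right_bar (a point): the same captive bolt at the -y end of the base plate, 95 mm from the plate's middle; same sizes and axes
- bolt_right (a joint): turn of the -y bolt, as for the other bolt: 0 = fully loose, 1.4 = end stop
- valve: round black valve body fixed on the plate's middle, turned up to 0.6 rad from the plate, 68 mm across its foot, its top 60 mm above the bench; origin at the centre of its foot, 14 mm above the bench; x towards the flat of the D-shaft. A steel index lug 12 mm wide sticks out near its top on the flat's side, to 42 mm from the axis
- shaft_tip (a point): centre of the top end of the upright steel D-shaft on the valve's axis, 94 mm above the bench when up; x towards the flat, z up. 18 mm in diameter, one flat 4.5 mm from the axis, stands 34 mm out of the valve, top 4 mm tapered to two thirds. It cannot turn
- shaft (a joint): how far the shaft is pushed down into the valve, m: 0 = up, 0.008 = fully down. Spring: 4 N to start moving, about 10 N fully down; it springs back when let go
- knob: loose black pointer knob, 120 g, bore down on the bench (-y side of the plate), nose within 0.8 rad of +x: round skirt 52 mm across, 24 mm high; grip bar on top 46 mm long (x), 14 mm wide, 24 to 50 mm up; nose out of the skirt at +x (white line on it), to 39 mm out. Origin: centre of underside, z up. D-shaped bore below, 20 mm wide, 20 mm deep, flat on the nose's side 5.5 mm from the axis
- knob_bore (a point): closed upper end of the knob's bore, on its axis, 20 mm above the underside; it rests on the shaft's tip when the knob is fully on
- cap: loose plain round black cap without bar or nose, 52 mm across, 36 mm high, a bystander; origin at the centre of its underside. The knob, this cap and the brass nipple stand in any order on three places at least 90 mm apart
- nipple: loose brass hexagon nipple standing upright, 36 mm across the flats, 44 mm high, a bystander; origin at the centre of its underside
- carton: loose white carton 60 x 90 x 50 mm, a bystander; origin at the centre of its underside
- filter_bowl: loose black filter bowl standing upright, 68 mm across, 100 mm high, a bystander; origin at the centre of its underside
- spanner: loose steel spanner lying left of the base plate, a bystander; origin at its underside
Not all that is in view belongs to the job. Leave any pink or purple look-alike of the knob alone.

How it is judged:
By the outcome, as a careful person would: the job done as asked, in the order asked, and still so for the second after the job is handed in, while the arm keeps its last pose, push and grip.
It also fails if it takes over 69 s, if anything falls off the work surface, if the arm or the gripper's body presses on something with over 40 N, if the wrist force passes 120 N, or if a joint passes its speed limit or range.

## Robot

A 6-joint arm with a two-finger parallel gripper is mounted at the origin on the work surface. World frame = base frame: x ahead of the robot, y to its left, z up, the work surface at z = 0. Lengths are in m, angles in rad, forces in N, time in s.
With the tool pointing down it reaches from about 0.325 to 0.775 m from the base axis. Payload 5.5 kg.
Tool frame: the origin (TCP) lies at the very end of the fingers, on their centre line; the grasp point (between the pads) lies 19 mm behind it (env.hold_point_z is the distance from the TCP to the grasp point, in m); y points along the fingers, z is the direction in which the jaws open and shut, and the axes are right-handed (so a half turn about y gives the same grasp; the last joint's range is limited). The gripper opens to 88 mm and grips with 3 to 60 N. Pads are 20 mm wide; open, the fingers measure 115 mm over their backs; the gripper's body (75 mm by 178 mm) begins 61 mm behind the grasp point.
Start: joints at [-1.263, 0.091, 1.231, -0, 1.82, -0.057], TCP at [0.214, -0.561, 0.223] pointing down, gripper open.
Joint ranges: [-2.87, 2.87], [-0.86, 2.18], [0.17, 2.46], [-1.51, 4.65], [0.06, 2.69], [-2.65, 2.65]. Speed limits (rad/s): [2.57, 2.57, 3.01, 3.14, 3.14, 3.14].

## Interface

Orientations are given as a 3x3 rotation matrix whose columns are the frame's x, y, z axes.
In Python, from workcell import env gives the robot as it stands. The module is installed in compiled form; this text tells all that it offers.
- The arm moves only by the tool carry_out, never from a script. Its argument "commands" is one flat list of numbers, 4 for each row, row after row: the shift along the tool's x, y, z in cm, then the turn about the tool's y in rad. In form: [dx, dy, dz, yaw, dx, dy, dz, yaw, ...]. A call has 1 to 20 rows; each row shifts and turns the commanded pose from where the row before left it, along the tool's axes as they then stand; what a row does not reach is not made up. A row lasts 1/8 s, in which the tool goes at most 62.5 mm and 10.7 degrees, less where a joint would pass 70% of its speed; a pose out of reach is approached as far as the arm can. A call is refused whole if a number of a shift passes 6.25 or a number of a turn 0.188, either way. A call with a gripper value outside its range is refused whole. "fingers" is the closure, from 0 (fully open) to 1 (shut), set as the call begins (left out, the last holds). The fingers move at their own pace and stop on an object; "newtons" is the grip in N (left out, the last holds). Time passes only in rows, so rows that do not move let the fingers close. It gives the time, the measured TCP pose, the force and the opening at its end, in the units of the state.
- env.get_obs(): the state, without advancing time (a new reading comes with each control period).
- env.snapshot(name): name is "side" or "top" or "wrist"; returns (picture, depth): 420x560x3 uint8, red, green, blue; 420x560 float32, m along the optical axis (not along the pixel's ray), 0 where there is no reading.
- env.camera_model(name): a dict with "camera_matrix" (3x3 intrinsics, pixels), "R" (3x3) and "t" (3): a world point X has camera coordinates R X + t. Camera axes: x right, y down, z forward; pixel columns grow to the right and rows downward; lengths in m; the calibration is good to about 2 mm. A picture is of the moment at which its call begins: read the wrist's pose just before it. camera_model takes no time and is no camera call; for the wrist camera it gives the pose at the moment of the call.
- env.finish_job(): hands the job in, once; it reports no verdict.
Trained networks look in the newest picture that a camera, given by its name, has taken for a name from the list of things; names that differ only in an ending like _2 or _b are one class to them, and where a whole thing is asked for, a point or a joint stands for the part that bears it (a point fixed in the world has none). Each returns a list of dicts, best first, with "conf" (0 to 1); they miss things now and then, are a little off and sometimes report something else, mostly with a low value. They report only what shows in the picture. A call takes as long as a camera call. They do not tell look-alikes from the thing itself.
- env.spot_in(target, camera): "point" ([column, row] in pixels, amid what is visible of it).
The state is a dict: "clock": time; "qpos": joint angles; "qd": joint speeds; "tau": joint torques, N m; "eef_pos": TCP position; "tcp_rot": TCP orientation; "contact_force": force on the tool from outside, world axes, zero at the start; "moment": the same for the moment, N m; "grip_width": finger opening in m.
Only numpy, scipy, OpenCV 4.12 (cv2) and the standard library are available. Lean on these libraries where they do the work, as an engineer would, in place of code of your own. Each camera call takes 0.05 s, during which the arm holds its last target.

## Working session

There is one attempt and no reset: what is moved stays moved. The work goes in short steps, Python scripts to look and compute and a tool call to move; the robot and the scene stay as the last step left them, time stands still between calls to the robot, and variables do not carry over. Pictures are saved under pics/ and viewed, and the job is handed in when it is done.

Besides the shell and the picture viewer there is one more tool, called after ">>>" as name(argument=value, ...) on one line, values as JSON. carry_out: Moves the arm, as the interface text tells. Its arguments: {"type":"object","properties":{"commands":{"type":"array","items":{"type":"number"}},"fingers":{"type":"number"},"newtons":{"type":"number"}},"required":["commands"]}

```bash
mkdir -p pics; cat > h.py <<'E'
import numpy as np, cv2
from workcell import env
def snap(c,fn):
    m=env.camera_model(c); p,d=env.snapshot(c)
    cv2.imwrite('pics/'+fn+'.png',p[:,:,::-1]); np.savez('pics/'+fn+'.npz',p=p,d=d,K=m['camera_matrix'],R=m['R'],t=m['t'])
    return p,d,m
def deproj(m,u,v,d):
    K=m['camera_matrix'];c=np.array([(u-K[0,2])/K[0,0]*d,(v-K[1,2])/K[1,1]*d,d])
    return m['R'].T@(c-m['t'])
def onplane(m,u,v,z):
    K=np.array(m['camera_matrix']);r=m['R'].T@np.array([(u-K[0,2])/K[0,0],(v-K[1,2])/K[1,1],1]);o=-m['R'].T@m['t']
    return o+r*(z-o[2])/r[2]
E
python3 - <<'E'
from h import *
np.set_printoptions(precision=4,suppress=True)
print(env.get_obs())
for c in ['top','side','wrist']:
    p,d,m=snap(c,c+'0'); print(c,m['camera_matrix'][0],-np.array(m['R']).T@m['t'])
p,d,m=snap('top','top0b')
for n in ['base','bolt_left_bar','bolt_right_bar','valve','shaft_tip','knob','cap','nipple','carton','filter_bowl','spanner']:
    for r in env.spot_in(n,'top')[:3]:
        u,v=r['point'];dd=d[int(v),int(u)]
        print(n,round(r['conf'],2),np.round(r['point'],1),deproj(m,u,v,dd))
E
```

```text
{'clock': 0.0, 'qpos': array([-1.2627,  0.0918,  1.2319, -0.    ,  1.8198, -0.0567]), 'qd': array([ 0.0009, -0.0026,  0.0013,  0.0016,  0.0007, -0.0006]), 'tau': array([  0.0014, -44.6451, -40.6441,   0.0697,   0.0293,  -0.0001]), 'eef_pos': array([ 0.214 , -0.5602,  0.2215]), 'tcp_rot': array([[-0.9342, -0.0006,  0.3568],
       [-0.3568,  0.0018, -0.9342],
       [-0.0001, -1.    , -0.0019]]), 'contact_force': array([-0.5757, -0.3747,  0.3925]), 'moment': array([ 0.0031, -0.0012, -0.0035]), 'grip_width': 0.0881263400582017}
top [449.932    0.     273.0495] [0.3017 0.0034 1.292 ]
side [512.4341   0.     278.6851] [ 0.4956 -1.1026  0.7605]
wrist [294.1094   0.     283.0217] [ 0.2782 -0.5364  0.3834]
base 0.57 [261.6 217.9] [0.5397 0.0637 0.0152]
valve 0.93 [249.1 214.6] [0.5286 0.0946 0.0972]
shaft_tip 0.43 [248.6 217.7] [0.5225 0.0957 0.0838]
knob 0.79 [421.2 268.2] [ 0.4586 -0.3981  0.0329]
knob 0.73 [384.  257.1] [ 0.4761 -0.295   0.0227]
knob 0.56 [372.7 291.5] [ 0.3757 -0.2696  0.0356]
cap 0.54 [342.3 253.1] [ 0.4685 -0.175   0.0384]
nipple 0.61 [339.3 211.3] [ 0.5846 -0.1529  0.0436]
carton 0.96 [294.1 151.6] [ 0.7403 -0.0026  0.0504]
filter_bowl 0.87 [392.9 182.7] [ 0.6766 -0.286   0.0871]
spanner 0.67 [136.9 236. ] [0.4376 0.4108 0.009 ]
```

```bash
python3 - <<'E'
import cv2
a=cv2.imread('pics/top0b.png')
cv2.imwrite('pics/tz.png',cv2.resize(a[130:330,180:450],None,fx=2.9,fy=2.9,interpolation=cv2.INTER_CUBIC))
E
```

```text
(no output)
```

View pics/tz.png

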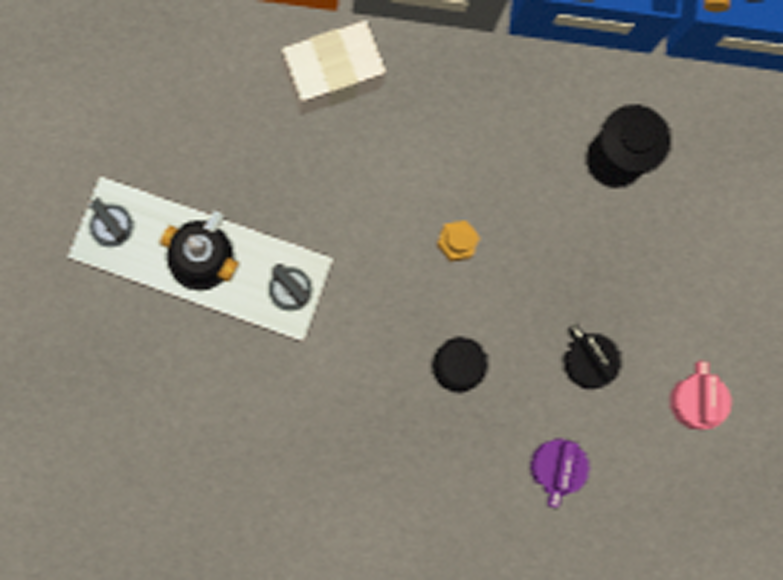

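View pics/side0.png

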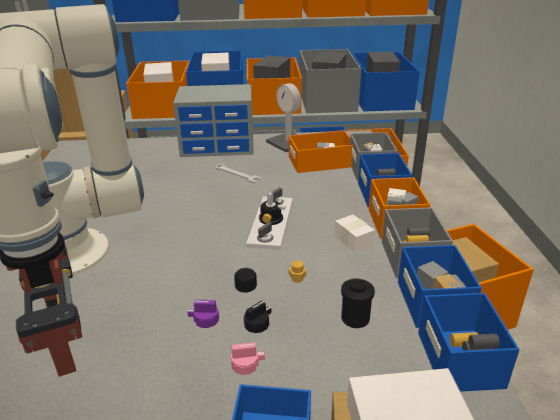

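View pics/wrist0.png

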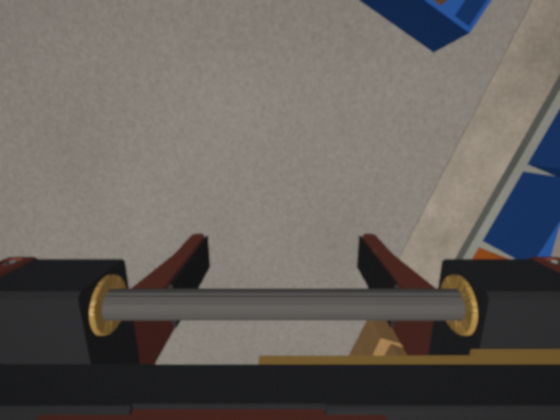

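The top view shows the plate at left (zoom 100–330, 180–340). Both bolts' bars lean up-left, at about (110,225) and (290,288), and the lug points up and slightly right from the valve at (200,253). The real black knob is at (592,360) with its nose up-left. The cap is at (460,365), and the pink and purple look-alikes are separate. Next I'll measure more precisely.

```bash
python3 - <<'E'
from h import *
np.set_printoptions(precision=4,suppress=True)
z=np.load('pics/top0b.npz');m={'camera_matrix':z['K'],'R':z['R'],'t':z['t']};p=z['p'].astype(int);d=z['d']
H,W=d.shape;uu,vv=np.meshgrid(np.arange(W),np.arange(H));K=z['K']
P=np.stack([(uu-K[0,2])/K[0,0]*d,(vv-K[1,2])/K[1,1]*d,d],-1)-z['t'];P=P@z['R']
roi=np.zeros((H,W),bool);roi[185:255,195:300]=1
mask=((p.min(-1)>170)&roi).astype(np.uint8);
mask=cv2.morphologyEx(mask,cv2.MORPH_CLOSE,np.ones((15,15)))
c=max(cv2.findContours(mask,0,1)[0],key=cv2.contourArea)
r=cv2.minAreaRect(c);b=cv2.boxPoints(r);w=np.array([onplane(m,*q,.014) for q in b]);print('plate',w, w.mean(0))
L=[np.linalg.norm(w[i]-w[i-1]) for i in range(4)];print(L)
i=int(np.argmax(L));e=w[i]-w[i-1];e*=np.sign(e[1]);e/=np.linalg.norm(e);yaw=np.arctan2(-e[0],e[1]);print('yaw',yaw)
C=w.mean(0)
for s in (1,-1):
    B=C+s*.095*e;
    sel=(np.hypot(P[...,0]-B[0],P[...,1]-B[1])<.03)&(P[...,2]>.038)&(P[...,2]<.07)
    q=P[sel][:,:2];q0=q.mean(0);U,S,V=np.linalg.svd(q-q0);v=V[0]*np.sign(V[0][0])
    print('bolt',s,B[:2],'meas',q0,len(q),'baryaw',np.arctan2(v[1],v[0]),'left to go',np.arctan2(v[1],v[0])-yaw)
sel=(np.hypot(P[...,0]-C[0],P[...,1]-C[1])<.03)&(P[...,2]>.078)&(P[...,2]<.11);print('shaft',P[sel].mean(0),sel.sum())
kb=np.array([.476,-.295])
sel=(np.hypot(P[...,0]-kb[0],P[...,1]-kb[1])<.045)&(P[...,2]>.012);
s2=sel&(P[...,2]>.04);q=P[s2][:,:2];q0=q.mean(0);V=np.linalg.svd(q-q0)[2];v=V[0]*np.sign(V[0][0])
print('knob bar',q0,np.arctan2(v[1],v[0]),s2.sum(),'all',P[sel].mean(0))
E
```

```text
plate [[ 0.5153  0.2315  0.014 ]
 [ 0.6076  0.2161  0.014 ]
 [ 0.5556 -0.0311  0.014 ]
 [ 0.4652 -0.0124  0.014 ]] [0.5359 0.101  0.014 ]
[np.float64(0.24893578954344442), np.float64(0.0935971475599504), np.float64(0.25259914894762475), np.float64(0.09232065981210105)]
yaw -0.20729675134066902
bolt 1 [0.5555 0.194 ] meas [0.5514 0.1916] 75 baryaw 0.8021603438995522 left to go 1.009457095240221
bolt -1 [0.5164 0.008 ] meas [0.5134 0.0067] 76 baryaw 0.8562595629160592 left to go 1.0635563142567281
shaft [0.5305 0.0994 0.0915] 34
knob bar [ 0.4852 -0.296 ] 0.666743722698175 94 all [ 0.4851 -0.2926  0.0323]
```

>>> carry_out(commands=[-3.93,0,-3.94,0,-3.93,0,-3.94,0,-3.93,0,-3.94,0,-3.93,0,-3.94,0,-3.93,0,-3.94,0,-3.93,0,-3.94,0,-3.93,0,-3.94,0,-3.93,0,-3.94,0,-3.93,0,-3.94,0,-3.93,0,-3.94,0,-3.93,0,-3.94,0,-3.93,0,-3.94,0,0,0,0,-0.145,0,0,0,-0.145,0,0,0,-0.146,0,0,0,0], fingers=0.52, newtons=40)

```text
clock: 2.75
eef_pos: [0.4859, 0.0495, 0.2227]
tcp_rot: [[-0.697, 0.0, 0.717], [-0.717, 0.0, -0.697], [-0.0, -1.0, 0.0]]
contact_force: [-0.0, -0.7, 0.0]
grip_width: 0.042
```

```bash
python3 - <<'E'
from h import *
np.set_printoptions(precision=4,suppress=True)
p,d,m=snap('wrist','w1');print(m)
for n in ['bolt_left_bar','bolt_right_bar','valve','shaft_tip']:
    for r in env.spot_in(n,'wrist')[:3]: print(n,r, deproj(m,*r['point'],d[int(r['point'][1]),int(r['point'][0])]))
o=env.get_obs();print(o['eef_pos'],o['tcp_rot'],o['clock'],o['grip_width'],o['qpos'])
E
```

```text
{'camera_matrix': array([[294.1094,   0.    , 283.0217],
       [  0.    , 294.1094, 208.7631],
       [  0.    ,   0.    ,   1.    ]]), 'R': array([[ 0.7164, -0.6977,  0.0005],
       [-0.6762, -0.6943,  0.2464],
       [-0.1716, -0.1769, -0.9692]]), 't': array([-0.3145,  0.3344,  0.4816])}
bolt_left_bar {'point': [439.6, 248.0], 'conf': 0.73} [ 0.5782 -0.1388  0.0387]
bolt_left_bar {'point': [237.2, 55.2], 'conf': 0.58} [0.5554 0.1879 0.0488]
bolt_left_bar {'point': [86.0, 1.8], 'conf': 0.26} [0.4762 0.3544 0.0081]
bolt_right_bar {'point': [319.9, 198.6], 'conf': 0.69} [0.5139 0.0148 0.0466]
bolt_right_bar {'point': [557.3, 252.9], 'conf': 0.24} [ 0.6914 -0.2732  0.0134]
valve {'point': [282.5, 131.1], 'conf': 0.9} [0.5357 0.1    0.0949]
valve {'point': [280.5, 133.7], 'conf': 0.3} [0.5326 0.0997 0.0944]
shaft_tip {'point': [278.9, 134.0], 'conf': 0.59} [0.5313 0.1005 0.0938]
[0.4859 0.0493 0.2227] [[-0.6974  0.0001  0.7167]
 [-0.7167  0.     -0.6974]
 [-0.0001 -1.      0.0001]] 3.0 0.04173756189474295 [ 0.0315 -0.2092  1.5193  0.      1.8314  0.8032]
```

View pics/w1.png

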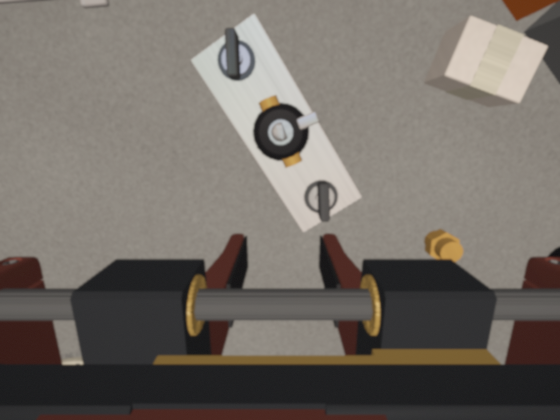

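The wrist view shows the left bolt's bar at (232,52), the right bolt's bar at (323,201), the shaft at (280,132) and the lug at (307,121). I'll fit these using the depth image.

```bash
cat > meas.py <<'E'
from h import *
np.set_printoptions(precision=4,suppress=True)
def cloud(f):
    z=np.load('pics/%s.npz'%f);d=z['d'];K=z['K'];H,W=d.shape;uu,vv=np.meshgrid(np.arange(W),np.arange(H))
    P=np.stack([(uu-K[0,2])/K[0,0]*d,(vv-K[1,2])/K[1,1]*d,d],-1)-z['t'];P=P@z['R'];P[d==0]=9
    return z['p'].astype(int),P
def sel(P,c,r,lo,hi): return (np.hypot(P[...,0]-c[0],P[...,1]-c[1])<r)&(P[...,2]>lo)&(P[...,2]<hi)
def bar(P,c,r,lo,hi):
    s=sel(P,c,r,lo,hi);q=P[s];x=q[:,:2].astype(np.float32)
    rc=cv2.minAreaRect(x);v=np.linalg.svd(x-x.mean(0),full_matrices=False)[2][0];v=v*np.sign(v[0])
    return q.mean(0),rc[0],rc[1],np.arctan2(v[1],v[0]),s.sum()
E
python3 - <<'E'
from meas import *
p,P=cloud('w1')
for c in ([.5555,.192],[.514,.008]): print('bar',bar(P,c,.03,.044,.06))
s=sel(P,[.533,.1],.03,.085,.11);print('shaft',P[s].mean(0),s.sum())
s=sel(P,[.533,.1],.036,.055,.066);q=P[s][:,:2].astype(np.float32);print('valve top',len(q))
for lo,hi in((.03,.062),(.036,.066),(.04,.07)):
    r=np.hypot(P[...,0]-.533,P[...,1]-.1);s=(r>.036)&(r<.048)&(P[...,2]>.04)&(P[...,2]<.07);
s=s
vv,uu=np.where(s);print('lug px',uu.mean(),vv.mean(),P[s].mean(0),P[s].std(0),len(uu))
for zc in (.085,):
    sh=P[sel(P,[.533,.1],.03,.085,.11)].mean(0);l=P[s].mean(0);print('lug yaw',np.arctan2(l[1]-sh[1],l[0]-sh[0]))
# plate
roi=(P[...,2]>.008)&(P[...,2]<.02)&(p.min(-1)>150)&(np.hypot(P[...,0]-.533,P[...,1]-.1)<.16)
m=cv2.morphologyEx(roi.astype(np.uint8),cv2.MORPH_OPEN,np.ones((3,3)))
x=P[m>0][:,:2].astype(np.float32);rc=cv2.minAreaRect(x);print('plate',rc,len(x));bx=cv2.boxPoints(rc);print(bx)
E
```

```text
bar (array([0.5536, 0.1935, 0.0509]), (0.5535635352134705, 0.19423075020313263), (0.04629940167069435, 0.012308856472373009), np.float32(0.81295824), np.int64(588))
bar (array([0.5155, 0.0097, 0.0508]), (0.5149234533309937, 0.008369944989681244), (0.04619486629962921, 0.012083935551345348), np.float32(0.8636448), np.int64(404))
shaft [0.5327 0.1018 0.0925] 223
valve top 2105
lug px 289.60215053763443 116.63978494623656 [0.5515 0.1057 0.0506] [0.0177 0.0283 0.0078] 186
lug yaw 0.20535598798566584
plate ((0.5340682864189148, 0.10109297186136246), (0.2507883608341217, 0.08969847857952118), 78.34812927246094) 10179
[[ 0.4648 -0.0127]
 [ 0.5527 -0.0308]
 [ 0.6033  0.2148]
 [ 0.5155  0.233 ]]
```

>>> carry_out(commands=[0.45,0,2.5,0,0.46,0,2.45,-0.065,0,4.5,0,0,0,4.5,0,0,0,4.5,0,0,0,3.5,0,0,0,2.4,0,0,0,0,0,0])

```text
clock: 4.0
eef_pos: [0.5135, 0.0084, 0.0264]
tcp_rot: [[-0.649, -0.005, 0.761], [-0.761, 0.0, -0.649], [0.003, -1.0, -0.004]]
contact_force: [-0.2, 0.6, 0.3]
grip_width: 0.0425
```

>>> carry_out(commands=[0,0,0,0,0,0,0,0,0,0,0,0,0,0,0,0], fingers=1, newtons=50)

```text
clock: 4.5
eef_pos: [0.5144, 0.0096, 0.0298]
tcp_rot: [[-0.648, -0.002, 0.762], [-0.762, 0.002, -0.648], [-0.001, -1.0, -0.003]]
contact_force: [-6.6, 3.4, 7.3]
grip_width: 0.0117
```

>>> carry_out(commands=[0,0,0,0.17,0,0,0,0.17,0,0,0,0.17,0,0,0,0.17,0,0,0,0.17,0,0,0,0.14,0,0,0,0])

```text
clock: 5.38
eef_pos: [0.5151, 0.0077, 0.0298]
tcp_rot: [[-0.992, 0.0, -0.124], [0.124, -0.001, -0.992], [-0.0, -1.0, 0.001]]
contact_force: [-4.6, -2.6, 5.7]
grip_width: 0.0117
```

```bash
python3 -c "
from h import *
o=env.get_obs();z=o['tcp_rot'][:,2];print(o['moment'],o['contact_force'],np.arctan2(z[1],z[0])+np.pi/2,o['qpos'],o['eef_pos'])"
```

```text
[-0.39509804  0.69646201 -0.0957135 ] [-4.59042368 -2.55660253  5.69211729] -0.12399582116931618 [-5.01829111e-02 -8.83370129e-02  1.75362235e+00 -1.26063739e-03
  1.47597891e+00  1.64472812e+00] [0.51514577 0.00773065 0.02984209]
```

Turned 0.99 of about 1.07. I'll carry on past the predicted stop until the moment rises.

>>> carry_out(commands=[0,0,0,0.06,0,0,0,0.04,0,0,0,0])

```text
clock: 5.75
eef_pos: [0.5151, 0.0076, 0.0298]
tcp_rot: [[-0.976, 0.0, -0.22], [0.22, -0.002, -0.976], [-0.001, -1.0, 0.002]]
contact_force: [-4.2, -3.7, 5.9]
grip_width: 0.0116
```

```bash
cat > st.py <<'E'
from h import *
o=env.get_obs();z=o['tcp_rot'][:,2];print(o['moment'],o['contact_force'],'baryaw',np.arctan2(z[1],z[0])+np.pi/2,o['eef_pos'],o['qpos'],o['grip_width'])
E
python3 st.py
```

```text
[-0.51102538  0.70627186  0.58028569] [-4.16076501 -3.70982364  5.91931469] baryaw -0.221378325940226 [0.51508834 0.00755639 0.02980262] [-0.0501638  -0.0883168   1.75367602 -0.00179759  1.47603237  1.74218033] 0.01164115368407407
```

>>> carry_out(commands=[0,0,0,0.03,0,0,0,0])

```text
clock: 6.0
eef_pos: [0.5151, 0.0076, 0.0298]
tcp_rot: [[-0.969, 0.0, -0.248], [0.248, -0.002, -0.969], [-0.001, -1.0, 0.002]]
contact_force: [-4.1, -4.3, 5.3]
grip_width: 0.0118
```

```bash
python3 st.py
```

```text
[-0.55383898  0.75375102  0.97354596] [-4.10836735 -4.34925152  5.33837684] baryaw -0.2504440408323727 [0.5150748  0.00757321 0.02979789] [-0.05000587 -0.08832346  1.75369115 -0.00198469  1.47603927  1.77142155] 0.011824520905799172
```

>>> carry_out(commands=[0,0,0,0,0,0,0,0,0,0,0,0,0,-5,0,0,0,-6,0,0,0.22,0,-4.75,0,0.22,0,-4.75,0,0.22,0,-4.75,0,0.22,0,-4.75,0,0,0,0,-0.177,0,0,0,-0.177,0,0,0,-0.177,0,0,0,-0.177,0,0,0,-0.177,0,0,0,-0.177,0,0,0,0], fingers=0.52)

```text
clock: 8.0
eef_pos: [0.5543, 0.1946, 0.1384]
tcp_rot: [[-0.692, -0.0, 0.722], [-0.722, 0.0, -0.692], [0.0, -1.0, -0.0]]
contact_force: [0.3, 0.4, 1.3]
grip_width: 0.0425
```

```bash
python3 st.py; python3 - <<'E'
from meas import *
p,d,m=snap('wrist','w2');p,d,m=snap('top','t2')
E
```

```text
[-0.013769   -0.04086669  0.03738587] [0.28683783 0.36032374 1.31622582] baryaw 0.8065768454699646 [0.5543484  0.19462518 0.13838124] [2.79653369e-01 5.72692244e-02 1.41495096e+00 1.48397035e-04
 1.66971174e+00 1.04388745e+00] 0.04251053011780388
```

View pics/w2.png

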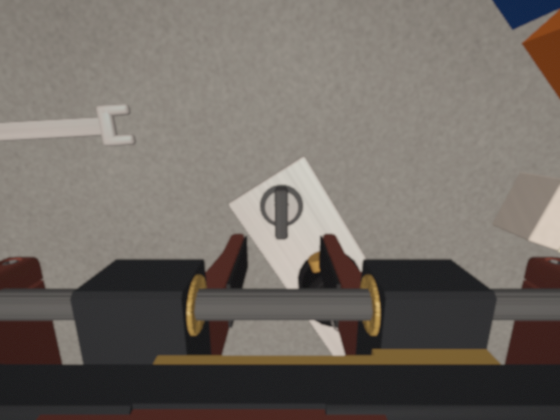

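The bar sits at (281,212), centred between the fingers and aligned with them. Next I descend and grip.

>>> carry_out(commands=[0,4,0,0,0,4,0,0,0,3,0,0,0,0,0,0])

```text
clock: 8.6
eef_pos: [0.5524, 0.194, 0.0255]
tcp_rot: [[-0.693, -0.006, 0.721], [-0.721, -0.002, -0.693], [0.005, -1.0, -0.003]]
contact_force: [-0.7, -0.5, -0.5]
grip_width: 0.042
```

>>> carry_out(commands=[0,0,0,0,0,0,0,0,0,0,0,0,0,0,0,0,0,0,0,0.17,0,0,0,0.17,0,0,0,0.17,0,0,0,0.17,0,0,0,0.17,0,0,0,0.15,0,0,0,0.04,0,0,0,0], fingers=1)

```text
clock: 10.1
eef_pos: [0.5545, 0.1935, 0.0303]
tcp_rot: [[-0.973, 0.001, -0.23], [0.23, -0.002, -0.973], [-0.001, -1.0, 0.002]]
contact_force: [-3.8, -4.7, 5.7]
grip_width: 0.0118
```

```bash
python3 st.py
```

```text
[-0.7419701   0.64628607  0.71434392] [-3.83879202 -4.69292699  5.70188823] baryaw -0.2319494435816325 [0.5544927  0.19347076 0.03030565] [ 0.27905014  0.10536073  1.5579568  -0.00213918  1.47830376  2.08199256] 0.011792959517753287
```

>>> carry_out(commands=[0,0,0,0.02,0,0,0,0])

```text
clock: 10.35
eef_pos: [0.5545, 0.1935, 0.0303]
tcp_rot: [[-0.969, 0.001, -0.249], [0.249, -0.002, -0.969], [-0.001, -1.0, 0.002]]
contact_force: [-3.5, -5.0, 4.4]
grip_width: 0.0119
```

>>> carry_out(commands=[0,0,0,0,0,0,0,0,0,0,0,0,0,-5,0,0,0,-6,0,0,2.3,-1.5,3.1,0,2.3,-1.5,3.1,0,2.4,-2,3.2,0,0,0,0,0,0,0,0,0], fingers=0.52)

```text
clock: 11.6
eef_pos: [0.4635, 0.1212, 0.1883]
tcp_rot: [[-0.968, 0.0, -0.25], [0.25, 0.0, -0.968], [-0.0, -1.0, -0.0]]
contact_force: [-0.5, -0.6, -0.6]
grip_width: 0.042
```

```bash
python3 st.py; python3 - <<'E'
from meas import *
p,d,m=snap('wrist','w3')
P=cloud('w3')[1]
for c in ([.5535,.1942],[.515,.0083]): print('bar',bar(P,c,.03,.044,.06))
s=sel(P,[.533,.1014],.03,.085,.11);print('shaft',P[s].mean(0),s.sum())
a=cv2.imread('pics/w3.png');cv2.imwrite('pics/w3z.png',cv2.resize(a[20:260,150:430],None,fx=2.8,fy=2.5,interpolation=cv2.INTER_CUBIC))
E
```

```text
[ 0.01312948  0.01113779 -0.05910334] [-0.5284854  -0.58240963 -0.59911097] baryaw -0.25235710371442055 [0.4634556  0.1212184  0.18831286] [ 1.84549520e-01 -2.40735486e-01  1.60691964e+00  3.33736750e-04
  1.77504958e+00  2.00777074e+00] 0.04197299763939141
bar (array([0.553 , 0.1926, 0.0508]), (0.5528385639190674, 0.19362229108810425), (0.012144999578595161, 0.04591646417975426), np.float32(-0.20675237), np.int64(625))
bar (array([0.5152, 0.009 , 0.0506]), (0.5144264698028564, 0.008189314976334572), (0.012553498148918152, 0.045808132737874985), np.float32(-0.20742366), np.int64(642))
shaft [0.5322 0.1015 0.0925] 285
```

View pics/w3z.png

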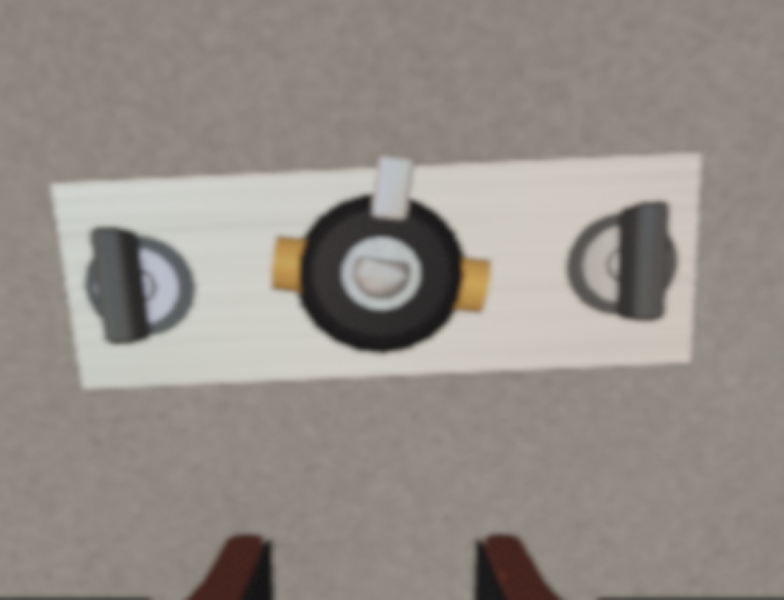

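Both bars now lie along the plate's short side, at yaw −0.207 against −0.203 for the plate. Next I need the direction of the flat, from the lug and the shaft.

```bash
python3 - <<'E'
from meas import *
p,P=cloud('w3');z=np.load('pics/w3.npz');m={'camera_matrix':z['K'],'R':z['R'],'t':z['t']}
K=z['K']
def px(X): c=m['R']@X+m['t'];return K[0,0]*c[0]/c[2]+K[0,2],K[1,1]*c[1]/c[2]+K[1,2]
roi=np.zeros(p.shape[:2],bool);roi[75:112,280:302]=1
s=roi&(P[...,2]>.045)&(P[...,2]<.07)&(p.min(-1)>120);q=P[s]
print('lug n',s.sum(),'z',np.percentile(q[:,2],[5,50,95]))
x=q[:,:2].astype(np.float32);rc=cv2.minAreaRect(x);bx=cv2.boxPoints(rc);print(rc,bx)
v=np.linalg.svd(x-x.mean(0),full_matrices=False)[2][0];v*=np.sign(v[0]);print('svd yaw',np.arctan2(v[1],v[0]))
# valve axis: top disc at z~.06
s2=sel(P,[.533,.1014],.045,.056,.063)&(p.max(-1)<90);x2=P[s2][:,:2].astype(np.float32);c,r=cv2.minEnclosingCircle(x2);print('valve circle',c,r,len(x2),np.median(P[s2][:,2]))
for cc in (c,(.5341,.1011),(.5322,.1015)):
  print('yaw from',cc,np.arctan2(rc[0][1]-cc[1],rc[0][0]-cc[0]))
# shaft segmentation
s3=sel(P,[.533,.1014],.016,.088,.1);x3=P[s3][:,:2].astype(np.float32);print('shaft mean',x3.mean(0),cv2.minEnclosingCircle(x3), np.percentile(P[s3][:,2],[5,50,95]))
a=cv2.imread('pics/w3.png')
cv2.imwrite('pics/w3y.png',cv2.resize(a[70:180,230:345],None,fx=6,fy=5.4,interpolation=cv2.INTER_CUBIC))
E
```

```text
lug n 310 z [0.0591 0.0606 0.0618]
((0.5626957416534424, 0.08966314792633057), (0.012164768762886524, 0.021838635206222534), 67.44940185546875) [[0.5503 0.0882]
 [0.5704 0.0799]
 [0.5751 0.0911]
 [0.5549 0.0995]]
svd yaw -0.43008977
valve circle (0.5335864424705505, 0.10124407708644867) 0.02838429994881153 1868 0.05930814698671345
yaw from (0.5335864424705505, 0.10124407708644867) -0.3786454603592487
yaw from (0.5341, 0.1011) -0.38046282671458737
yaw from (0.5322, 0.1015) -0.3702473093491834
shaft mean [0.5322 0.1015] ((0.5328124761581421, 0.10144244134426117), 0.008904367685317993) [0.0898 0.0929 0.0945]
```

View pics/w3y.png

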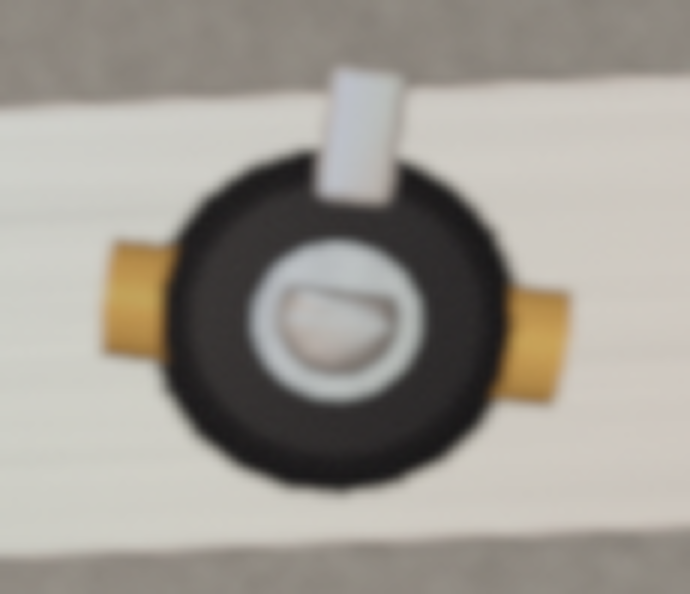

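>>> carry_out(commands=[-0.86,0,5.05,0,-0.86,0,5.05,0,-0.86,0,5.05,0,-0.86,0,5.05,0,-0.86,0,5.05,0,-0.86,0,5.05,0,-0.86,0,5.05,0,-0.86,0,5.05,0,-0.86,0,5.05,0,0,0,0,-0.184,0,0,0,-0.184,0,0,0,-0.184,0,0,0,-0.184,0,0,0,-0.184,0,0,0,0,0,0,0,0])

```text
clock: 13.65
eef_pos: [0.425, -0.3383, 0.1877]
tcp_rot: [[-0.787, -0.001, 0.617], [-0.617, 0.001, -0.787], [0.0, -1.0, -0.002]]
contact_force: [-0.6, -0.3, 0.2]
grip_width: 0.0422
```

```bash
python3 st.py; python3 - <<'E'
from meas import *
p,d,m=snap('wrist','w4')
p,P=cloud('w4')
print('bar',bar(P,[.482,-.296],.04,.044,.056))
print(env.spot_in('knob','wrist')[:3])
E
```

```text
[0.04250749 0.00588709 0.02181478] [-0.58456885 -0.33036482  0.24773686] baryaw 0.6646149816325542 [ 0.42501323 -0.33834065  0.18765395] [-7.35009158e-01 -6.46356693e-02  1.44957109e+00  6.37590893e-05
  1.75822219e+00  1.71183859e-01] 0.042190331911548536
bar (array([ 0.4866, -0.2951,  0.0493]), (0.4865189790725708, -0.2950505018234253), (0.04490259289741516, 0.013139487244188786), np.float32(0.6690304), np.int64(660))
[{'point': [287.1, 128.5], 'conf': 0.96}, {'point': [213.6, 190.1], 'conf': 0.78}]
```

View pics/w4.png

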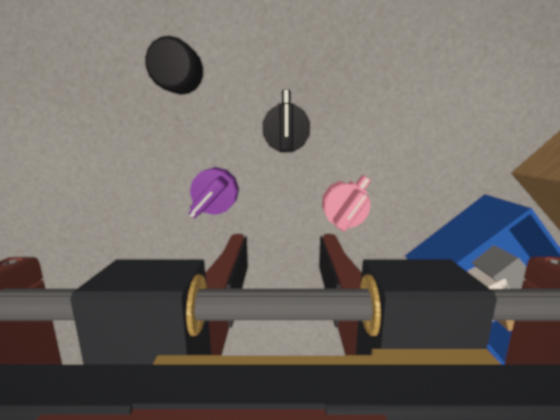

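>>> carry_out(commands=[-3.75,0,0.2,-0.004,-3.76,0,0.19,0,0,5,0,0,0,5,0,0,0,3.5,0,0,0,1.7,0,0,0,0.6,0,0,0,0,0,0])

```text
clock: 14.75
eef_pos: [0.4866, -0.2954, 0.0318]
tcp_rot: [[-0.783, 0.001, 0.622], [-0.622, -0.001, -0.783], [-0.0, -1.0, 0.002]]
contact_force: [0.3, 0.2, 0.8]
grip_width: 0.0426
```

>>> carry_out(commands=[0,0,0,0,0,0,0,0,0,0,0,0,0,0,0,0,0,0,0,0], fingers=1, newtons=55)

```text
clock: 15.38
eef_pos: [0.4862, -0.295, 0.0312]
tcp_rot: [[-0.783, 0.001, 0.622], [-0.622, -0.0, -0.783], [-0.0, -1.0, 0.001]]
contact_force: [-0.3, 1.6, 3.8]
grip_width: 0.0137
```

```bash
python3 st.py
```

```text
[ 0.08914678  0.0501857  -0.002437  ] [-0.34445624  1.61079346  3.77867311] baryaw 0.67179710048087 [ 0.48621719 -0.2950264   0.03118914] [-6.05242908e-01  5.49311381e-02  1.60951969e+00  5.74246426e-05
  1.47640157e+00  2.93750834e-01] 0.013730945101015909
```

>>> carry_out(commands=[0,-3,0,0,0,-5,0,0,0,-5.6,0,0,-3.54,0,-3.51,0,-3.54,0,-3.51,0,-3.54,0,-3.51,0,-3.54,0,-3.51,0,-3.54,0,-3.51,0,-3.54,0,-3.51,0,-3.54,0,-3.51,0,-3.54,0,-3.51,0,0,0,0,0.176,0,0,0,0.176,0,0,0,0.176,0,0,0,0.176,0,0,0,0.176,0,0,0,0.177,0,0,0,0,0,0,0,0])

```text
clock: 17.75
eef_pos: [0.5328, 0.1011, 0.1663]
tcp_rot: [[-0.928, -0.001, -0.373], [0.373, -0.0, -0.928], [0.001, -1.0, 0.0]]
contact_force: [-0.5, 0.3, -1.1]
grip_width: 0.0134
```

```bash
python3 st.py; python3 - <<'E'
from meas import *
snap('wrist','w5');snap('side','s5')
a=cv2.imread('pics/s5.png');b=cv2.imread('pics/w5.png')
cv2.imwrite('pics/s5z.png',np.hstack([cv2.resize(a[130:270,200:340],(400,400)),cv2.resize(b[120:420,130:430],(400,400))]))
E
```

```text
[0.12423908 0.00906326 0.03761328] [-0.5068127   0.31464303 -1.07813376] baryaw -0.3818258557566776 [0.53278041 0.10110998 0.16631233] [ 1.24780997e-01 -6.78696869e-02  1.49031624e+00  4.44656075e-05
  1.71971090e+00  2.07740983e+00] 0.013356639630350284
```

View pics/s5z.png

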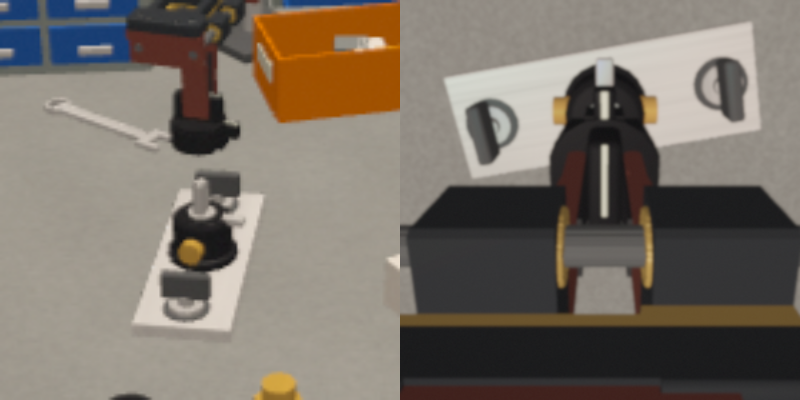

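The nose, with its white line, is in line with the lug in the wrist view. Now lowering.

>>> carry_out(commands=[-0.04,2,0,0,0,1.5,0,0,0,0.5,0,0,0,0.5,0,0,0,0.4,0,0,0,0,0,0])

```text
clock: 18.6
eef_pos: [0.5333, 0.101, 0.1176]
tcp_rot: [[-0.927, 0.0, -0.376], [0.376, 0.0, -0.927], [-0.0, -1.0, -0.0]]
contact_force: [-0.3, -0.1, -1.2]
grip_width: 0.0135
```

```bash
python3 st.py
```

```text
[ 0.06062181 -0.02162344 -0.04122422] [-0.31523117 -0.14876631 -1.18387975] baryaw -0.38515826369273665 [0.53327506 0.10100574 0.11758579] [ 1.24489776e-01 -5.83660223e-02  1.56738731e+00  2.32969275e-05
  1.63254900e+00  2.08044580e+00] 0.013517332132494514
```

It slid past the tip by 7 mm with no contact force. Continuing down.

>>> carry_out(commands=[0,0.5,0,0,0,0.4,0,0,0,0.3,0,0,0,0,0,0])

```text
clock: 19.1
eef_pos: [0.5332, 0.101, 0.1055]
tcp_rot: [[-0.927, -0.0, -0.376], [0.376, -0.0, -0.927], [0.0, -1.0, 0.0]]
contact_force: [-0.4, 0.2, -1.1]
grip_width: 0.0136
```

```bash
python3 st.py
```

```text
[ 0.0560526  -0.01048084  0.04815711] [-0.36353339  0.22292628 -1.14105837] baryaw -0.38518793767814596 [0.53323701 0.10099446 0.10552579] [ 1.24492496e-01 -5.43931792e-02  1.58499502e+00  5.24210753e-07
  1.61109101e+00  2.08047678e+00] 0.013607925508702995
```

>>> carry_out(commands=[0,0.4,0,0,0,0.3,0,0,0,0,0,0])

```text
clock: 19.48
eef_pos: [0.5335, 0.101, 0.0996]
tcp_rot: [[-0.927, 0.001, -0.376], [0.376, 0.0, -0.927], [-0.001, -1.0, -0.001]]
contact_force: [-1.2, 0.2, 6.1]
grip_width: 0.0135
```

```bash
python3 st.py
```

```text
[-0.01173362  0.46469867 -0.00583857] [-1.23063466  0.21042092  6.08793532] baryaw -0.3851935442095926 [0.53349836 0.10101204 0.09960156] [ 1.24484068e-01 -5.26593753e-02  1.59387319e+00 -2.93781532e-05
  1.59922793e+00  2.08047336e+00] 0.01347653428930981
```

>>> carry_out(commands=[0,0.2,0,0,0,0.1,0,0,0,0,0,0])

```text
clock: 19.85
eef_pos: [0.5335, 0.101, 0.0972]
tcp_rot: [[-0.927, 0.001, -0.376], [0.376, 0.0, -0.927], [-0.001, -1.0, -0.001]]
contact_force: [-3.5, -0.3, 7.4]
grip_width: 0.0138
```

```bash
python3 st.py
```

```text
[-0.02890522  0.66113294  0.05865614] [-3.49418208 -0.31637313  7.35394556] baryaw -0.3851685134269369 [0.53352372 0.10101004 0.09718413] [ 1.24482555e-01 -5.19693783e-02  1.59751700e+00 -4.17349067e-05
  1.59454615e+00  2.08044683e+00] 0.013759196250426252
```

>>> carry_out(commands=[0,0.15,0,0,0,0,0,0])

```text
clock: 20.1
eef_pos: [0.5336, 0.101, 0.097]
tcp_rot: [[-0.927, 0.002, -0.376], [0.376, 0.0, -0.927], [-0.002, -1.0, -0.001]]
contact_force: [-5.5, -1.3, 11.5]
grip_width: 0.0135
```

```bash
python3 st.py
```

```text
[-0.15586746  1.16707219  0.03208859] [-5.48952727 -1.3067816  11.49990234] baryaw -0.3851734890138714 [0.5335902  0.101014   0.09701282] [ 1.24519333e-01 -5.25026229e-02  1.59833823e+00 -1.11196340e-04
  1.59342809e+00  2.08048759e+00] 0.013534348339859956
```

>>> carry_out(commands=[0,0.15,0,0,0,0,0,0,0,0,0,0])

```text
clock: 20.48
eef_pos: [0.5337, 0.101, 0.097]
tcp_rot: [[-0.927, 0.003, -0.376], [0.376, 0.0, -0.927], [-0.003, -1.0, -0.001]]
contact_force: [-8.0, -1.9, 18.3]
grip_width: 0.0134
```

```bash
python3 st.py; python3 - <<'E'
from meas import *
snap('wrist','w6');snap('side','s6');snap('top','t6')
a=cv2.imread('pics/s6.png');b=cv2.imread('pics/w6.png')
cv2.imwrite('pics/s6z.png',np.hstack([cv2.resize(a[130:270,200:340],(400,400)),cv2.resize(b[120:420,130:430],(400,400))]))
E
```

```text
[-0.23442629  1.76653528  0.01806397] [-8.02129702 -1.86005307 18.30703692] baryaw -0.38514640748291673 [0.53366766 0.10102988 0.09696017] [ 1.24538647e-01 -5.31223911e-02  1.59903174e+00 -1.23605024e-04
  1.59244920e+00  2.08048062e+00] 0.013426166993900803
```

View pics/s6z.png

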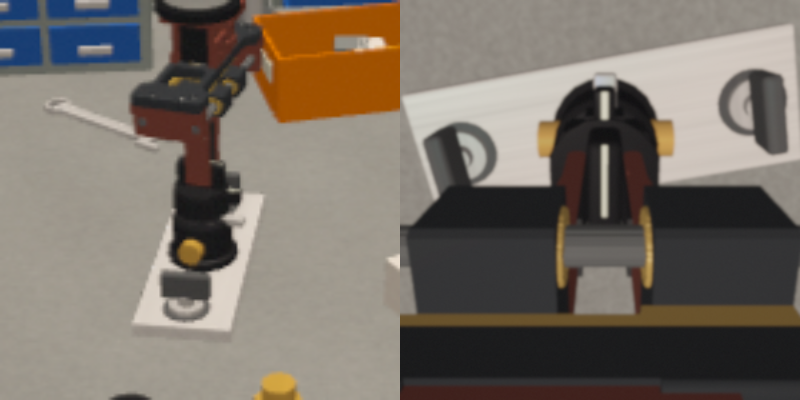

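View pics/t6.png

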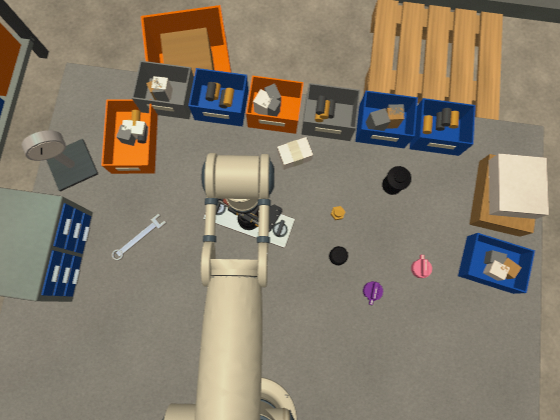

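The knob is seated and at a hard stop, at the predicted height of 97 mm. It is in line with the lug, and the other parts are where they were.

```bash
python3 -c "
from workcell import env
print(env.finish_job())"
```

```text
the job is handed in; nothing more can be done
None
```

I locked both bolts, put the knob on the shaft and handed the job in at about 20.6 s with the knob still gripped and pressed fully down. No verdict was reported.

- **Bolts:** I turned the right bolt first, then the left, clockwise until the moment rose to about 0.7–1.0 N m, well above the stiff 0.12 N m. After release, the camera showed both bars at yaw −0.207 against −0.203 for the plate, so both are home.
- **Knob direction:** I held the nose at −0.385. The lug measurements for the flat ranged from −0.37 to −0.43, with the box fit at −0.39. The nose lined up with the lug in the wrist image.
- **Knob on the shaft:** It slid on with no contact force, and the spring force began at the expected height. It stopped hard with the tool tip 97.0 mm above the bench, the height I had predicted for fully down. Another 3 mm of commanded travel moved it only 0.2 mm, and the push rose to about 18 N.
- **Other parts:** In the last top view, the cap, nipple, carton, filter bowl, spanner and the two look-alikes appeared unmoved.

One reading was slightly off: the final push also shows about 8 N sideways and a tilt of about 0.003 rad. No check failed.

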